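# Lay the last staggered course of a fire-tile hearth

### The arm

A 6-joint arm with a two-finger parallel gripper is mounted at the origin on a cart in front of the work surface, level with it; the furniture and walls round the work are solid. World frame = base frame: x ahead of the robot, y to its left, z up, the work surface at z = 0. Lengths are in mm, angles in rad, forces in N, time in s.
With the tool pointing down it reaches from about 350 to 975 mm from the base axis. Payload 7.1 kg.
Tool frame: the origin (TCP) lies at the very end of the fingers, on their centre line; the grasp point (between the pads) lies 19 mm behind it; y points along the fingers, x is the direction in which the jaws open and shut, and the axes are right-handed (so a half turn about y gives the same grasp; the last joint's range is limited). The gripper opens to 88 mm and grips with 3 to 60 N. Pads are 20 mm wide; open, the fingers measure 115 mm over their backs; the gripper's body (75 mm by 178 mm) begins 61 mm behind the grasp point.
Start: joints at [-1.279, 0.423, 1.63, -0, 1.089, -0.019], TCP at [191.155, -595.033, 222.675] pointing down, gripper open.
Joint ranges: [-3, 3], [-0.9, 2.11], [0.09, 2.58], [-1.31, 4.45], [0.11, 2.69], [-2.54, 2.54]. Speed limits (rad/s): [2.39, 2.39, 3.01, 3.14, 3.14, 3.14].

### API

Orientations are given as a rotation vector (axis times angle).
In Python, from workcell import ctrl gives the robot as it stands. The module is installed in compiled form; this text tells all that it offers.
- The arm moves only by the tool carry_out, never from a script. Its arguments are lists of equal length, an entry for each row: "delta_pos": the shift along the tool's x, y, z in cm, a list of three; "rotation": the turn, a rotation vector about the tool's x, y, z in rad, a list of three. In form: {"delta_pos": [[dx, dy, dz], ...], "rotation": [[wx, wy, wz], ...]}. A call has 1 to 12 rows; each row is the pose to reach, as a shift and turn from the pose commanded when the call began, along the tool's axes at that moment; what a row does not reach only later rows make up. A row lasts 1/12 s, in which the tool goes at most 41.7 mm and 7.16 degrees, less where a joint would pass 70% of its speed; a pose out of reach is approached as far as the arm can. A call with a gripper value outside its range is refused whole. "hand" is the closure in counts, from 0 (fully open) to 255 (shut), set as the call begins (left out, the last holds). The fingers move at their own pace and stop on an object; the grip force is fixed at half the most. Time passes only in rows, so rows that repeat a pose let the fingers close. It gives the time, the measured TCP pose, the force and the opening at its end, in the units of the state.
- ctrl.get_obs(): the state, without advancing time (a new reading comes with each control period).
- ctrl.get_image(name): name is "side" or "top"; returns the picture (400x640x3 uint8, red, green, blue); there is no depth.
- ctrl.camera_info(name): a dict with "fov_y" (degrees; the focal length in pixels is half the picture's height over the tangent of half this angle, whatever the lens; pixels are square), "cx", "cy" (the principal point, pixels), "R" (3x3) and "t" (3): a world point X has camera coordinates R X + t. Camera axes: x right, y down, z forward; pixel columns grow to the right and rows downward; lengths in mm; the calibration is good to about 2 mm. A picture is of the moment at which its call begins. camera_info takes no time and is no camera call.
- ctrl.close_job(): hands the job in, once; it reports no verdict.
The state is a dict: "t": time; "qpos": joint angles; "qvel": joint speeds; "joint_torque": joint torques, N m; "ee_pos": TCP position; "orientation": TCP orientation; "ft_force": force on the tool from outside, world axes, zero at the start; "moment": the same for the moment, N m; "width": finger opening in mm.
Only numpy, scipy, OpenCV 4.12 (cv2) and the standard library are available. Lean on these libraries where they do the work, as an engineer would, in place of code of your own. Each camera call takes 0.05 s, during which the arm holds its last target.

### The job

Finish the fire-tile hearth for the burner demonstration: slide the one whole tile and the two half tiles flat over the table into the open front course of the steel frame, whole tile in the middle across the joint behind it and a half tile at each end, so that the joints are staggered like those of the courses behind and no straight gap lets hot splashes through. Push each tile square and tight against the course behind. The fire clay is brittle, so never lift, tip or stack a tile, and leave the bottles, the jar, the dish and the lid standing where they are.

Things in the scene. Friction and masses are not known exactly. Their poses are not given: they have to be found in the camera images.
- hearth: U-shaped frame of dark steel angle, fixed on the table, open towards the robot. Origin: on the table top at the centre of the open front course; x points away from the robot into the frame, y left along the course. Side rails: 16 mm high, 3 mm thick, inner faces at y = -124 and +124 mm, each with a foot 3 mm high reaching 31 mm outwards; no floor plate, tiles slide on the table top
- place_middle (a point): centre of the whole tile's place in the front course, 12 mm above the table (hearth x 0, y 0). The places leave 8 mm of slack along the course in all. From x = +14 to -37 mm the side rails splay outwards by 9 mm as a lead-in; nothing of the frame lies nearer the robot than x = -40 mm
- place_left (a point): centre of the left half tile's place, 12 mm above the table (hearth x 0, y +92 mm); either half tile may go here
- place_right (a point): centre of the right half tile's place, 12 mm above the table (hearth x 0, y -92 mm); either half tile may go here
- joint_behind (a point): top of the joint between the two whole tiles of the course behind, at their front face (hearth x +36 mm, y 0, 24 mm up). That course and the one behind it (half, whole, half) are 24 mm thick, already bedded and fixed. A tile lies tight against that face when its centre is at hearth x = 0
- full_tile_mid (a point): centre (12 mm above its underside) of the whole fire tile, a loose buff fire-clay slab: 72 mm along its x, 120 mm along its y (the length, which lies along the course), 24 mm thick, about 260 g, lying flat on the table; vertical corners rounded, 4 mm. It starts turned up to 0.45 rad from the robot's axes; friction and mass vary.
- half_a_mid (a point): centre (12 mm up) of a loose half tile: 72 mm along its x, 60 mm along its y, 24 mm thick, about 130 g, lying flat, slightly darker buff; starts turned up to 0.45 rad; vertical corners rounded, 4 mm.
- half_b_mid (a point): centre (12 mm up) of the other loose half tile, same size (72 mm along x, 60 mm along y, 24 mm thick), same buff as the whole tile. The three tiles start in a row nearer the robot than the frame, in any order.
- amber_dropper_mid (a point): centre, half-way up, of an amber dropper bottle, 34 mm across and 78 mm high, standing loose between the tiles' starting places; not to be disturbed
- red_dropper_mid (a point): centre, half-way up, of a white dropper bottle with a red cap, 34 mm across and 78 mm high, standing loose between the tiles' starting places; not to be disturbed
- dish_mid (a point): centre, half-way up, of a covered round dish, 66 mm across, 14 mm high, loose, to the left of the frame; not to be disturbed
- lid_mid (a point): centre, half-way up, of a yellow jar lid lying on the table, 64 mm across, 18 mm high, loose, to the right of the frame; not to be disturbed
- near_jar_mid (a point): centre, half-way up, of a specimen jar with a yellow lid, 73 mm across, 123 mm high, standing loose to the right of the frame; not to be disturbed. More jars, a burner, a teal case, a timer and other things stand beyond and beside the frame, none nearer the robot than x = 0.7 m; a tape roll 25 mm high and tweezers lie at x below 0.37 m
Mind the look-alikes: they are no part of the job. What is shaped like the part that bears half_b_mid but turquoise is not meant.

How it is judged (in metres and radians):
At the end, for the whole second after the job is handed in: The whole tile lies at the middle of the front course and a half tile at each end (within 7 mm along the course), each pushed up against the course behind (centre within 5 mm of tight), square to the frame within 0.06 rad, flat on the table, let go and at rest (x of full_tile_mid in the frame of hearth between -0.005 and 0.005 m and y of full_tile_mid in the frame of hearth between -0.007 and 0.007 m and angle between the x axis of full_tile_mid and the x axis of hearth, either way round below 0.06 rad and angle between full_tile_mid's own z axis and vertical below 0.05 rad and height (world z) of full_tile_mid below 0.016 m and ((x of half_a_mid in the frame of hearth between -0.005 and 0.005 m and y of half_a_mid in the frame of hearth between 0.085 and 0.099 m and angle between the x axis of each of half_a_mid, half_b_mid and the x axis of hearth, either way round below 0.06 rad and angle between each of half_a_mid, half_b_mid's own z axis and vertical below 0.05 rad and height (world z) of each of half_a_mid, half_b_mid below 0.016 m and x of half_b_mid in the frame of hearth between -0.005 and 0.005 m and y of half_b_mid in the frame of hearth between -0.099 and -0.085 m) or (x of half_a_mid in the frame of hearth between -0.005 and 0.005 m and y of half_a_mid in the frame of hearth between -0.099 and -0.085 m and angle between the x axis of each of half_a_mid, half_b_mid and the x axis of hearth, either way round below 0.06 rad and angle between each of half_a_mid, half_b_mid's own z axis and vertical below 0.05 rad and height (world z) of each of half_a_mid, half_b_mid below 0.016 m and x of half_b_mid in the frame of hearth between -0.005 and 0.005 m and y of half_b_mid in the frame of hearth between 0.085 and 0.099 m))); the robot touches nothing.
It fails at once if a tile is lifted more than 15 mm off the table, tipped up or stacked (height (world z) of any of full_tile_mid, half_a_mid, half_b_mid above 0.027 m or angle between any of full_tile_mid, half_a_mid, half_b_mid's own z axis and vertical above 0.3 rad).
It fails at once if a bottle, the jar, the dish or the lid is shifted more than 15 mm or knocked over (distance of any of amber_dropper_mid, red_dropper_mid, dish_mid, lid_mid, near_jar_mid from where it was at the start of the episode above 0.015 m or angle between any of amber_dropper_mid, red_dropper_mid, dish_mid, lid_mid, near_jar_mid's own z axis and vertical above 0.3 rad).
It also fails if it takes over 72 s, if anything falls off the work surface, if the arm or the gripper's body presses on something with over 40 N, if the wrist force passes 120 N, or if a joint passes its speed limit or range.

## Working session

There is one attempt and no reset: what is moved stays moved. The work goes in short steps, Python scripts to look and compute and a tool call to move; the robot and the scene stay as the last step left them, time stands still between calls to the robot, and variables do not carry over. Pictures are saved under pics/ and viewed, and the job is handed in when it is done.

Besides the shell and the picture viewer there is one more tool, called by a JSON object that holds its "fn" and its "kwargs". carry_out: Moves the arm, as the interface text tells. Its arguments: {"type":"object","properties":{"delta_pos":{"type":"array","items":{"type":"array","items":{"type":"number"}}},"rotation":{"type":"array","items":{"type":"array","items":{"type":"number"}}},"hand":{"type":"number"}},"required":["delta_pos","rotation"]}

```bash
mkdir -p pics
python3 - <<'E'
from workcell import ctrl
import cv2
print(ctrl.get_obs())
for n in("side","top"):
    print(n,ctrl.camera_info(n))
    cv2.imwrite(f"pics/{n}0.png",ctrl.get_image(n)[:,:,::-1])
E
```

```text
{'t': 0.0, 'qpos': array([-1.27899747e+00,  4.23823750e-01,  1.63069176e+00,  1.66599800e-05,
        1.08860863e+00, -1.89772874e-02]), 'qvel': array([ 0.00012673,  0.00114776, -0.00036308,  0.00058756,  0.00030796,
       -0.0009823 ]), 'joint_torque': array([ 4.46161421e-04, -5.44629407e+01, -2.73673546e+01,  6.42052386e-02,
        2.28650233e-02, -1.06412872e-04]), 'ee_pos': array([ 191.00429526, -594.50866007,  221.91168386]), 'orientation': array([-1.3393758 ,  0.97815847, -0.9761496 ]), 'ft_force': array([ 1.47237632, -0.34942817,  0.39652955]), 'moment': array([-0.02436203,  0.02492514, -0.03467397]), 'width': 87.98395034134667}
side {'fov_y': 47.24792466525814, 'cx': 320.12687197347225, 'cy': 198.49277201731883, 'R': array([[-0.98456849, -0.17490221, -0.00584067],
       [-0.05362604,  0.33330788, -0.94129172],
       [ 0.16658074, -0.92645295, -0.33754375]]), 't': array([ 506.38294463,  111.53674391, 1021.82856157])}
top {'fov_y': 45.690384420656855, 'cx': 311.33938720675474, 'cy': 200.31494215044862, 'R': array([[-4.81183233e-04, -9.99931093e-01,  1.17293526e-02],
       [-9.87364811e-01, -1.38359719e-03, -1.58457615e-01],
       [ 1.58462925e-01, -1.16573971e-02, -9.87296109e-01]]), 't': array([ -18.88814389,  527.89671742, 1141.6908834 ])}
```

View pics/top0.png

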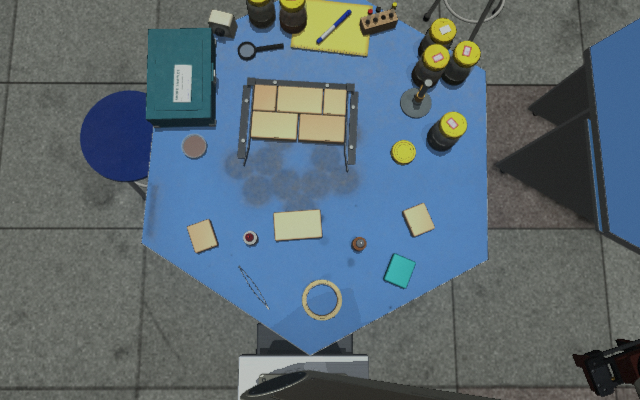

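View pics/side0.png

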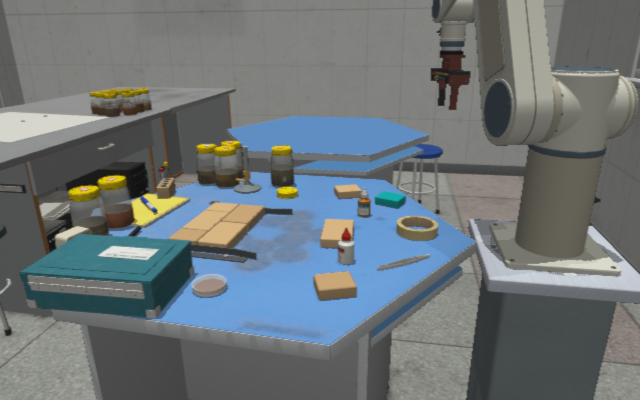

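Candidates in the top picture:
- Whole tile at (298,225).
- Half tiles at (202,236), the darker one and so half_a, and at (418,220), the lighter one and so half_b.
- A turquoise look-alike at (400,270), not meant.
- Bedded tiles at (250–350, 85–140), fixed.

The red-cap bottle is at (250,238), the amber bottle at (359,244), the dish at (194,146), the lid at (403,152) and the jar at (450,130).

```bash
cat > h.py <<'E'
from workcell import ctrl
import cv2, numpy as np
def cam(n):
    c=ctrl.camera_info(n); f=200/np.tan(np.radians(c["fov_y"])/2)
    return f,c["cx"],c["cy"],np.array(c["R"]),np.array(c["t"])
def back(n,uv,z):
    f,cx,cy,R,t=cam(n); uv=np.atleast_2d(uv).astype(float)
    d=np.c_[(uv[:,0]-cx)/f,(uv[:,1]-cy)/f,np.ones(len(uv))]@R
    o=-R.T@t; s=(z-o[2])/d[:,2]
    return (o+d*s[:,None])[:,:2]
def proj(n,X):
    f,cx,cy,R,t=cam(n); p=np.atleast_2d(X)@R.T+t
    return np.c_[f*p[:,0]/p[:,2]+cx,f*p[:,1]/p[:,2]+cy]
E
python3 - <<'E'
from h import *
im=cv2.imread("pics/top0.png")
cv2.imwrite("pics/c1.png",cv2.resize(im[200:300,180:440],None,fx=3,fy=3,interpolation=cv2.INTER_CUBIC))
cv2.imwrite("pics/c2.png",cv2.resize(im[65:205,170:470],None,fx=2.6,fy=2.6,interpolation=cv2.INTER_CUBIC))
f,cx,cy,R,t=cam("top");print(f,-R.T@t)
for n,p in dict(ha=(202,236),full=(298,225),hb=(418,220)).items(): print(n,im[p[1],p[0]])
hsv=cv2.cvtColor(im,cv2.COLOR_BGR2HSV)
m=((hsv[...,0]<32)&(hsv[...,0]>5)&(hsv[...,1]>50)&(hsv[...,2]>110)).astype(np.uint8)
for n,(x,y) in dict(ha=(202,236),full=(298,225),hb=(418,220)).items():
    k,l,s,c=cv2.connectedComponentsWithStats(m); i=l[y,x]
    cs,_=cv2.findContours((l==i).astype(np.uint8),cv2.RETR_EXTERNAL,cv2.CHAIN_APPROX_NONE)
    w=back("top",cs[0][:,0,:],24)
    r=cv2.minAreaRect(w.astype(np.float32)); print(n,s[i],r, cv2.boxPoints(r).tolist())
for n,uv,z in [("red",(250,238),70),("amber",(359,243),70),("dish",(194,146),14),("lid",(403,152),18),("jar",(454,122),123)]:
    print(n,back("top",uv,z))
E
```

```text
474.73267448042503 [ 340.30187704   -4.8473019  1211.05776726]
ha [133 171 184]
full [158 192 187]
hb [148 188 187]
ha [187 220  30  33 642] ((441.57171630859375, 254.5531768798828), (69.12849426269531, 57.57221984863281), 20.415307998657227) [[399.13726806640625, 269.4743957519531], [419.2197265625, 215.51837158203125], [484.00616455078125, 239.6319580078125], [463.9237060546875, 293.5879821777344]]
full [     0      0    640    400 244587] ((937.6541137695312, -133.024169921875), (0.0, 0.0), 0.0) [[937.6541137695312, -133.024169921875], [937.6541137695312, -133.024169921875], [937.6541137695312, -133.024169921875], [937.6541137695312, -133.024169921875]]
hb [403 203  31  33 468] ((482.7589416503906, -289.3945007324219), (69.7011947631836, 57.453548431396484), 21.9327449798584) [[439.70074462890625, -275.76422119140625], [461.16070556640625, -329.0594482421875], [525.817138671875, -303.0247802734375], [504.357177734375, -249.72955322265625]]
red [[431.62665315 128.96351729]]
amber [[ 419.73242556 -132.7923621 ]]
dish [[674.70154943 285.34967407]]
lid [[ 659.04467752 -256.75827355]]
jar [[ 705.24878415 -359.24501612]]
```

View pics/c1.png

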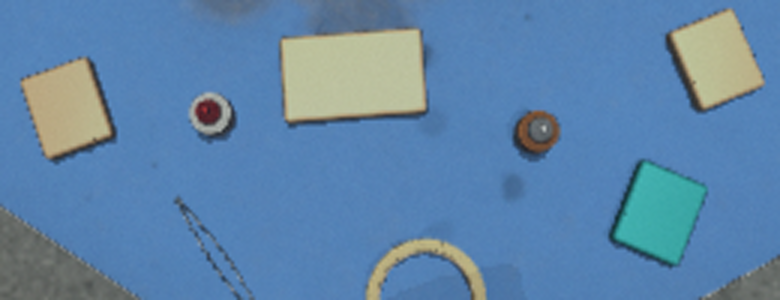

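View pics/c2.png

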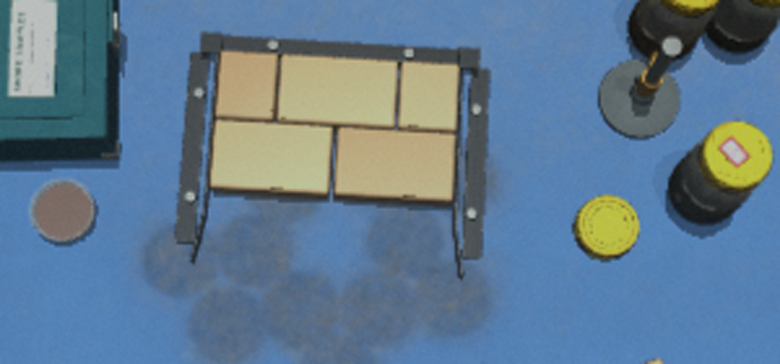

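```bash
cat >> h.py <<'E'
def tiles(im,zs=24):
    b,g,r=[im[...,i].astype(int) for i in range(3)]
    m=((r-b>15)&(r>125)&(g>95)&(r-g<50)).astype(np.uint8)
    k,l,s,c=cv2.connectedComponentsWithStats(m,connectivity=4); out=[]
    for i in range(1,k):
        if s[i,4]<150 : continue
        cs,_=cv2.findContours((l==i).astype(np.uint8),cv2.RETR_EXTERNAL,cv2.CHAIN_APPROX_NONE)
        w=back("top",cs[0][:,0,:],zs)
        rc=cv2.minAreaRect(w.astype(np.float32)); out.append((c[i].round(1),s[i,4],np.round(rc[0],1),np.round(rc[1],1),round(rc[2],2)))
    return out,m
E
python3 - <<'E'
from h import *
im=cv2.imread("pics/top0.png")
o,m=tiles(im)
for x in o: print(*x)
big=cv2.resize(im[70:180,235:365],None,fx=6,fy=5.4,interpolation=cv2.INTER_CUBIC)
cv2.imwrite("pics/c3.png",cv2.resize(im[75:172,232:365],None,fx=6,fy=6,interpolation=cv2.INTER_CUBIC))
E
```

```text
[291.8   3. ] 151 [1069.8   34.7] [23.5 62.4] 0.39
[336.9  26.9] 3222 [1002.4 -108.2] [277.6 146.3] 83.5
[219.9  16. ] 204 [1030.3  226.2] [59.  35.9] 76.93
[443.  29.] 396 [ 999.5 -375.5] [63.8 67.4] 0.36
[467.4  52.4] 409 [ 933.  -436.5] [67.  64.5] 41.94
[436.3  55.5] 415 [ 923.3 -353.5] [67.  65.9] 87.81
[264.5  97.4] 551 [804.3 103.8] [57.2 69.2] 86.47
[299.5  99.4] 1148 [798.8  12.2] [117.9  69.9] 86.7
[334.4 101.6] 561 [793.4 -79.7] [57.9 69.9] 86.71
[274.  124.8] 1167 [729.4  77.9] [117.6  69.5] 86.69
[453.8 123.8] 450 [ 733.2 -390.1] [65.1 66.1] 0.18
[321.5 127.5] 1159 [722.4 -45.5] [117.5  69.1] 86.7
[403.6 151.1] 428 [ 660.2 -256.9] [58.5 59.8] 0.14
[418.7 219.2] 624 [ 483.1 -289.7] [69.4 57.4] 21.59
[297.3 224.5] 1297 [469.5  16.3] [ 70.  117.7] 4.34
[201.6 235.5] 639 [441.7 255. ] [69.1 57.1] 20.21
[321.6 299.4] 454 [284.9 -43.7] [95.7 93.7] 89.91
```

View pics/c3.png

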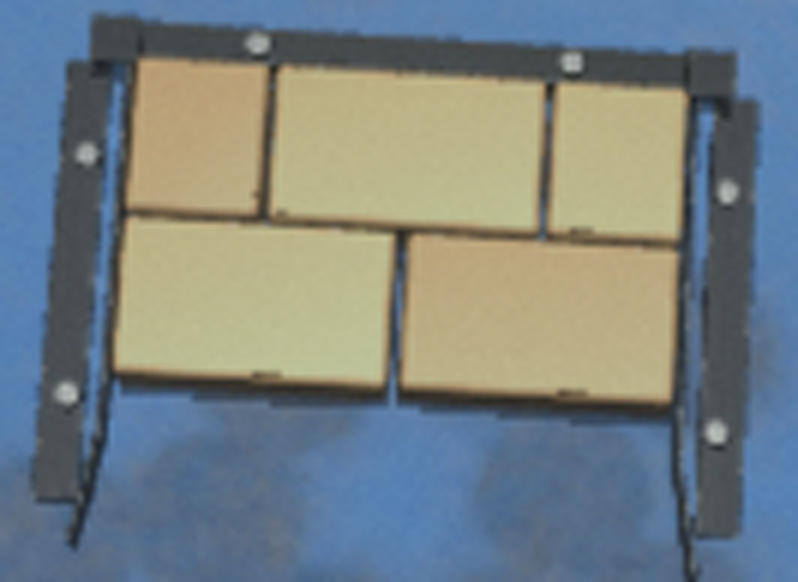

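```bash
cat >> h.py <<'E'
from scipy.spatial.transform import Rotation as Ro
H0=np.array([654.0,20.3]); HY=-0.0567
def hw(x,y):
    c,s=np.cos(HY),np.sin(HY); return H0+[c*x-s*y,s*x+c*y]
def st():
    o=ctrl.get_obs(); R=Ro.from_rotvec(o["orientation"]); M=R.as_matrix()
    print("t %.2f pos %s phi %.3f tilt %s F %s w %.1f q %s"%(o["t"],o["ee_pos"].round(1),np.arctan2(M[1,0],M[0,0]),M[2].round(3),o["ft_force"].round(1),o["width"],o["qpos"].round(2)))
    return o,R
def go(*wps):
    o,R=st()
    for x,y,z,ph in wps:
        c,s=np.cos(ph),np.sin(ph)
        T=Ro.from_matrix(np.array([[c,0,-s],[s,0,c],[0,-1,0]]))
        d=R.inv().apply(np.array([x,y,z])-o["ee_pos"])/10
        print(np.round(d,2).tolist(),np.round((R.inv()*T).as_rotvec(),3).tolist(), "dist %.0f"%np.linalg.norm(d*10))
E
python3 - <<'E'
from h import *
for p in (0.076,0.076+np.pi): go((469.5,16.3,120,p),(469.5,16.3,7,p))
E
```

```text
t 0.10 pos [ 191.  -594.6  222. ] phi -1.260 tilt [-0.001 -1.     0.   ] F [ 0.4 -0.8 -0.4] w 87.5 q [-1.28  0.42  1.63 -0.    1.09 -0.02]
[-49.63, 10.27, 45.2] [-0.001, -1.336, -0.001] dist 679
[-49.61, 21.57, 45.2] [-0.001, -1.336, -0.001] dist 705
t 0.10 pos [ 191.  -594.6  222. ] phi -1.260 tilt [-0.001 -1.     0.   ] F [ 0.4 -0.8 -0.4] w 87.5 q [-1.28  0.42  1.63 -0.    1.09 -0.02]
[-49.63, 10.27, 45.2] [0.001, 1.806, -0.001] dist 679
[-49.61, 21.57, 45.2] [0.001, 1.806, -0.001] dist 705
```

{"fn": "carry_out", "kwargs": {"delta_pos": [[-4, 0.5, 3.6], [-8, 1, 7.2], [-12, 2, 11], [-17, 3, 15], [-21, 4, 19], [-25, 5, 23], [-29, 6, 27], [-33, 7, 31], [-38, 8, 35], [-42, 9, 39], [-46, 9.5, 42], [-49.6, 10, 45.2]], "rotation": [[0, -0.11, 0], [0, -0.22, 0], [0, -0.33, 0], [0, -0.44, 0], [0, -0.56, 0], [0, -0.67, 0], [0, -0.78, 0], [0, -0.89, 0], [0, -1.0, 0], [0, -1.11, 0], [0, -1.22, 0], [0, -1.336, 0]], "hand": 0}}

```text
t: 1.1
ee_pos: [398.4, -144.5, 147.6]
orientation: [-1.57, -0.064, 0.064]
ft_force: [0.1, -0.0, -0.4]
width: 88.0
```

Run:
```python
from h import *
go((469.5,16.3,30,.076),(469.5,16.3,7,.076))
```

```text
t 1.10 pos [ 398.4 -144.5  147.6] phi 0.081 tilt [-0. -1.  0.] F [ 0.1 -0.  -0.4] w 88.0 q [-0.38  0.25  2.12 -0.    0.78 -0.46]
[8.39, 11.76, 15.45] [-0.0, 0.005, -0.0] dist 212
[8.39, 14.06, 15.45] [-0.0, 0.005, -0.0] dist 225
```

{"fn": "carry_out", "kwargs": {"delta_pos": [[0, 0, 0], [0, 0, 0]], "rotation": [[0, 0, 0], [0, 0, 0]]}}

```text
t: 1.27
ee_pos: [398.5, -144.3, 147.6]
orientation: [-1.569, -0.063, 0.064]
ft_force: [-0.3, -0.5, 0.9]
width: 87.7
```

Run:
```python
from h import *
go((469.5,16.3,100,.076),(469.5,16.3,7,.076))
```

```text
t 1.27 pos [ 398.5 -144.3  147.6] phi 0.081 tilt [-0.001 -1.     0.   ] F [-0.3 -0.5  0.9] w 87.7 q [-0.38  0.25  2.12 -0.    0.78 -0.46]
[8.38, 4.76, 15.44] [-0.0, 0.005, -0.001] dist 182
[8.39, 14.06, 15.43] [-0.0, 0.005, -0.001] dist 225
```

{"fn": "carry_out", "kwargs": {"delta_pos": [[1.4, 0, 2.6], [2.8, 0, 5.2], [4.2, 0, 7.8], [5.6, 0, 10.4], [7, 1, 13], [8.38, 3, 15.44], [8.38, 6, 15.44], [8.38, 9, 15.44], [8.38, 10, 15.44], [8.38, 10, 15.44], [8.38, 10, 15.44]], "rotation": [[0, 0, 0], [0, 0, 0], [0, 0, 0], [0, 0, 0], [0, 0, 0], [0, 0, 0], [0, 0, 0], [0, 0, 0], [0, 0, 0], [0, 0, 0], [0, 0, 0]]}}

```text
t: 2.18
ee_pos: [469.9, 12.7, 48.2]
orientation: [-1.57, -0.057, 0.059]
ft_force: [0.0, 1.2, 1.2]
width: 88.0
```

Run:
```python
from h import *
go((469.5,16.3,7,.076))
for n in("top","side"):
    im=ctrl.get_image(n)[:,:,::-1].copy()
    a,b=((230,150) if n=="top" else (240,150))
    cv2.imwrite(f"pics/g1{n}.png",cv2.resize(im[b:b+120,a:a+180],None,fx=4,fy=4))
```

```text
t 2.18 pos [469.9  12.7  48.2] phi 0.074 tilt [-0.001 -1.     0.   ] F [0.  1.2 1.2] w 88.0 q [ 0.    0.5   2.06 -0.    0.58 -0.07]
[-0.01, 4.12, 0.36] [-0.0, -0.002, -0.001] dist 41
```

View pics/g1top.png

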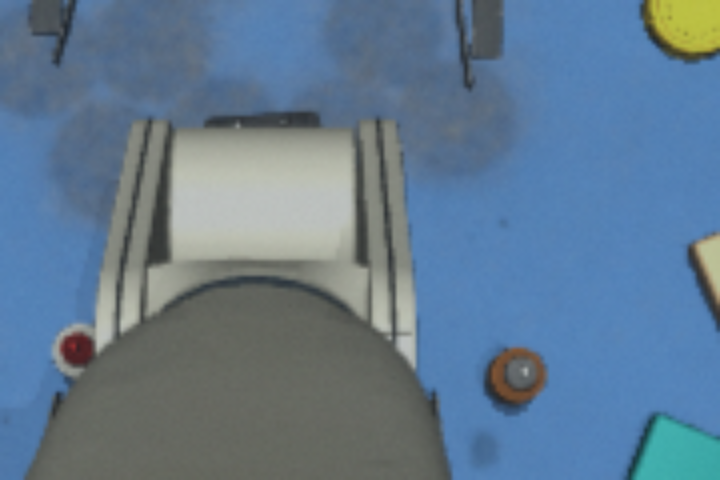

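View pics/g1side.png

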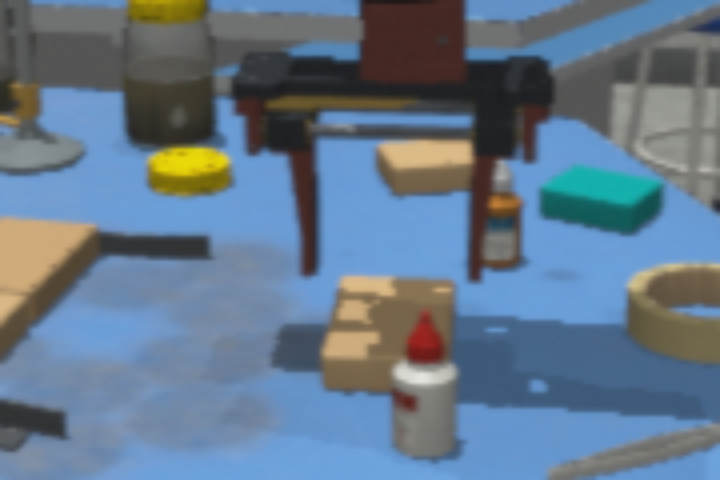

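The side view shows the open fingers at crop x≈308 and 473, straddling the tile at 335–455. Next I go down and close.

{"fn": "carry_out", "kwargs": {"delta_pos": [[0, 1, 0.2], [0, 2.2, 0.36], [0, 3.4, 0.36], [0, 4.1, 0.36], [0, 4.1, 0.36], [0, 4.1, 0.36]], "rotation": [[0, 0, 0], [0, 0, 0], [0, 0, 0], [0, 0, 0], [0, 0, 0], [0, 0, 0]]}}

```text
t: 2.78
ee_pos: [469.8, 17.5, 7.1]
orientation: [-1.57, -0.059, 0.06]
ft_force: [0.2, 0.6, -0.1]
width: 87.6
```

{"fn": "carry_out", "kwargs": {"delta_pos": [[0, 0, 0], [0, 0, 0], [0, 0, 0], [0, 0, 0], [0, 0, 0], [0, 0, 0]], "rotation": [[0, 0, 0], [0, 0, 0], [0, 0, 0], [0, 0, 0], [0, 0, 0], [0, 0, 0]], "hand": 80}}

```text
t: 3.28
ee_pos: [470.3, 17.5, 7.5]
orientation: [-1.57, -0.061, 0.059]
ft_force: [-0.7, -1.2, 6.7]
width: 71.7
```

Run:
```python
from h import *
x,y=hw(-40,0)
go((x,y,7,HY))
```

```text
t 3.28 pos [470.3  17.5   7.5] phi 0.076 tilt [ 0.001 -1.    -0.   ] F [-0.7 -1.2  6.7] w 71.7 q [ 0.01  0.59  2.07  0.    0.49 -0.06]
[14.37, 0.07, -0.59] [-0.0, 0.133, 0.001] dist 144
```

{"fn": "carry_out", "kwargs": {"delta_pos": [[0.6, 0, 0], [1.8, 0, -0.1], [3.2, 0, -0.1], [4.8, 0, -0.2], [6.4, 0, -0.2], [8, 0, -0.3], [9.6, 0, -0.4], [11.2, 0, -0.5], [12.6, 0, -0.5], [13.7, 0, -0.5], [14.3, 0, -0.5], [14.3, 0, -0.5]], "rotation": [[0, 0, 0], [0, 0.02, 0], [0, 0.035, 0], [0, 0.05, 0], [0, 0.065, 0], [0, 0.08, 0], [0, 0.09, 0], [0, 0.1, 0], [0, 0.115, 0], [0, 0.125, 0], [0, 0.133, 0], [0, 0.133, 0]]}}

```text
t: 4.28
ee_pos: [613.3, 23.4, 7.4]
orientation: [-1.57, 0.046, -0.045]
ft_force: [-0.9, 0.4, 6.2]
width: 71.4
```

Run:
```python
from h import *
x,y=hw(-40,0)
go((x,y,7,HY))
im=ctrl.get_image("side")[:,:,::-1]
cv2.imwrite(f"pics/s2.png",cv2.resize(im[150:290,140:400],None,fx=3,fy=3))
```

```text
t 4.28 pos [613.3  23.4   7.4] phi -0.057 tilt [-0.001 -1.    -0.   ] F [-0.9  0.4  6.2] w 71.4 q [0.02 0.71 1.75 0.   0.69 0.08]
[0.09, 0.04, -0.08] [0.0, -0.001, -0.001] dist 1
```

View pics/s2.png

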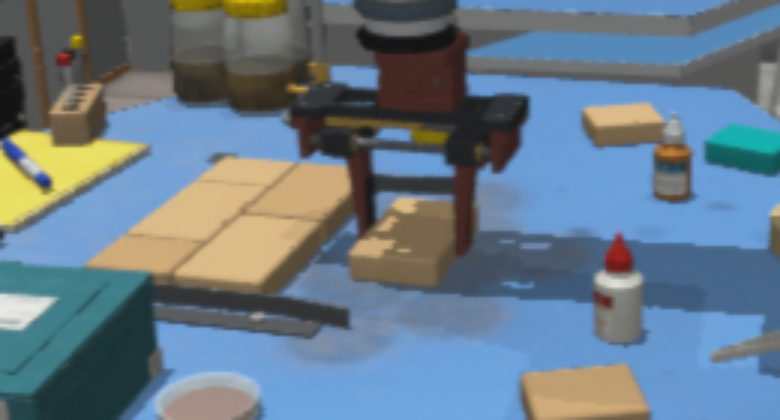

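{"fn": "carry_out", "kwargs": {"delta_pos": [[0, 0, 0], [0, 0, 0], [0, 0, 0], [0, 0, 0], [0, -1, 0], [0, -3.5, 0], [-1, -6, 0], [-4, -6.5, 0], [-7, -6.5, 0]], "rotation": [[0, 0, 0], [0, 0, 0], [0, 0, 0], [0, 0, 0], [0, 0, 0], [0, 0, 0], [0, 0.12, 0], [0, 0.24, 0], [0, 0.36, 0]], "hand": 0}}

```text
t: 5.08
ee_pos: [544.7, 27.4, 74.8]
orientation: [-1.544, 0.327, -0.336]
ft_force: [-1.3, -1.0, -0.6]
width: 88.2
```

Run:
```python
from h import *
x,y=hw(-112,0)
go((x,y,60,HY-np.pi/2),(x,y,7,HY-np.pi/2))
```

```text
t 5.08 pos [544.7  27.4  74.8] phi -0.423 tilt [ 0.005 -1.     0.003] F [-1.3 -1.  -0.6] w 88.2 q [0.03 0.52 1.9  0.   0.71 0.45]
[-0.21, 1.48, -0.18] [-0.005, 1.204, 0.003] dist 15
[-0.24, 6.78, -0.19] [-0.005, 1.204, 0.003] dist 68
```

{"fn": "carry_out", "kwargs": {"delta_pos": [[0, 0, 0], [0, 0.2, 0], [0, 0.5, 0], [0, 0.8, 0], [0, 1, -0.1], [0, 1.2, -0.1], [-0.2, 1.4, -0.2], [-0.2, 1.5, -0.2], [-0.2, 2, -0.2], [-0.2, 3.2, -0.2], [-0.2, 4.4, -0.2], [-0.2, 4.4, -0.2]], "rotation": [[0, 0.12, 0], [0, 0.24, 0], [0, 0.36, 0], [0, 0.48, 0], [0, 0.6, 0], [0, 0.72, 0], [0, 0.84, 0], [0, 0.96, 0], [0, 1.08, 0], [-0.005, 1.19, 0.003], [-0.005, 1.204, 0.003], [-0.005, 1.204, 0.003]]}}

```text
t: 6.08
ee_pos: [539.0, 26.3, 26.5]
orientation: [-1.192, 1.25, -1.241]
ft_force: [-0.8, 0.1, 0.3]
width: 87.8
```

Run:
```python
from h import *
x,y=hw(-112,0)
go((x,y,7,HY-np.pi/2),(*hw(-46,0),7,HY-np.pi/2))
im=ctrl.get_image("side")[:,:,::-1]
cv2.imwrite(f"pics/s3.png",cv2.resize(im[150:290,140:400],None,fx=3,fy=3))
```

```text
t 6.08 pos [539.   26.3  26.5] phi -1.619 tilt [ 0.001 -1.    -0.008] F [-0.8  0.1  0.3] w 87.8 q [0.03 0.61 1.91 0.   0.63 1.65]
[-0.05, 1.95, 0.33] [0.008, 0.009, 0.001] dist 20
[0.01, 1.9, 6.93] [0.008, 0.009, 0.001] dist 72
```

View pics/s3.png

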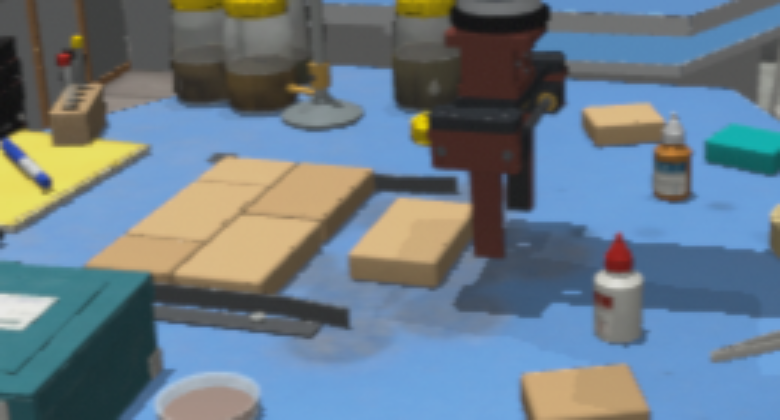

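{"fn": "carry_out", "kwargs": {"delta_pos": [[0, 1, 0], [0, 1.95, 0.1], [0, 1.95, 0.6], [0, 1.95, 1.4], [0, 1.95, 2.4], [0, 1.95, 3.4], [0, 1.95, 4.4], [0, 1.95, 5.2], [0, 1.95, 5.9], [0, 1.95, 6.4], [0, 1.95, 6.6], [0, 1.95, 6.6]], "rotation": [[0.008, 0.009, 0], [0.008, 0.009, 0], [0.008, 0.009, 0], [0.008, 0.009, 0], [0.008, 0.009, 0], [0.008, 0.009, 0], [0.008, 0.009, 0], [0.008, 0.009, 0], [0.008, 0.009, 0], [0.008, 0.009, 0], [0.008, 0.009, 0], [0.008, 0.009, 0]]}}

```text
t: 7.13
ee_pos: [606.7, 23.0, 8.2]
orientation: [-1.178, 1.25, -1.255]
ft_force: [-0.5, -0.1, -0.1]
width: 87.8
```

Run:
```python
from h import *
go((*hw(-46,0),7,HY-np.pi/2))
im=ctrl.get_image("side")[:,:,::-1]
cv2.imwrite(f"pics/s4.png",cv2.resize(im[150:290,140:400],None,fx=3,fy=3))
```

```text
t 7.13 pos [606.7  23.    8.2] phi -1.630 tilt [ 0.    -1.     0.003] F [-0.5 -0.1 -0.1] w 87.8 q [ 0.02  0.7   1.76 -0.    0.68  1.65]
[0.0, 0.12, 0.13] [-0.003, -0.002, 0.0] dist 2
```

View pics/s4.png

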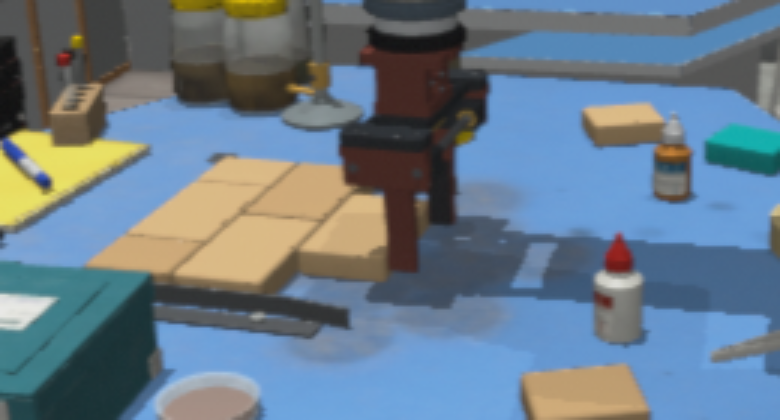

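{"fn": "carry_out", "kwargs": {"delta_pos": [[0, 0, 0.05], [0, 0, 0.1], [0, 0, 0.15], [0, 0, 0.2], [0, 0, 0.2]], "rotation": [[0, 0, 0], [0, 0, 0], [0, 0, 0], [0, 0, 0], [0, 0, 0]]}}

```text
t: 7.6
ee_pos: [607.7, 22.9, 8.1]
orientation: [-1.18, 1.251, -1.254]
ft_force: [-1.8, -0.2, 0.7]
width: 87.8
```

{"fn": "carry_out", "kwargs": {"delta_pos": [[0, 0, 0.05], [0, 0, 0.1], [0, 0, 0.15], [0, 0, 0.2], [0, 0, 0.2]], "rotation": [[0, 0, 0], [0, 0, 0], [0, 0, 0], [0, 0, 0], [0, 0, 0]]}}

```text
t: 8.02
ee_pos: [608.3, 22.8, 7.9]
orientation: [-1.182, 1.253, -1.252]
ft_force: [-6.4, -0.0, 5.6]
width: 87.7
```

{"fn": "carry_out", "kwargs": {"delta_pos": [[0, 0, 0.1], [0, 0, 0.2], [0, 0, 0.2]], "rotation": [[0, 0, 0], [0, 0, 0], [0, 0, 0]]}}

```text
t: 8.27
ee_pos: [608.3, 22.8, 7.6]
orientation: [-1.185, 1.256, -1.25]
ft_force: [-12.4, 0.8, 8.5]
width: 87.6
```

Run:
```python
from h import *
p=-(-HY)-np.pi/2
go((*hw(-120,0),60,p))
```

```text
t 8.27 pos [608.3  22.8   7.6] phi -1.630 tilt [ 0.001 -1.    -0.005] F [-12.4   0.8   8.5] w 87.6 q [ 0.02  0.7   1.75 -0.    0.69  1.65]
[0.01, -5.2, -7.45] [0.005, -0.002, 0.001] dist 91
```

{"fn": "carry_out", "kwargs": {"delta_pos": [[0, 0, -1.5], [0, 0, -4], [0, -2, -7], [0, -6, -9], [0, -9, -10], [0, -9, -10]], "rotation": [[0, 0, 0], [0, 0, 0], [0, 0, 0], [0, 0, 0], [0, 0, 0], [0, 0, 0]]}}

```text
t: 8.77
ee_pos: [513.3, 28.9, 102.7]
orientation: [-1.174, 1.245, -1.257]
ft_force: [1.6, -0.5, 0.4]
width: 87.5
```

Run:
```python
from h import *
go((483.1,-289.7,80,.377-np.pi/2),(483.1,-289.7,8,.377-np.pi/2))
```

```text
t 8.77 pos [513.3  28.9 102.7] phi -1.630 tilt [-0.   -1.    0.01] F [ 1.6 -0.5  0.4] w 87.5 q [ 0.03  0.44  1.96 -0.    0.73  1.66]
[31.98, 2.25, -1.16] [-0.01, -0.436, 0.002] dist 321
[31.98, 9.45, -1.23] [-0.01, -0.436, 0.002] dist 334
```

{"fn": "carry_out", "kwargs": {"delta_pos": [[3, 0, 0], [6, 0, -0.2], [9, 0, -0.3], [12, 0, -0.5], [15, 0, -0.6], [18, 0, -0.7], [21, 0, -0.8], [24, 0, -0.9], [27, 0, -1.1], [30, 1, -1.16], [32, 2.2, -1.16], [32, 4, -1.2]], "rotation": [[0, -0.04, 0], [0, -0.08, 0], [0, -0.12, 0], [0, -0.16, 0], [0, -0.2, 0], [0, -0.24, 0], [0, -0.28, 0], [0, -0.32, 0], [0, -0.36, 0], [-0.01, -0.4, 0], [-0.01, -0.436, 0.002], [-0.01, -0.436, 0.002]]}}

```text
t: 9.77
ee_pos: [483.4, -295.3, 58.6]
orientation: [-1.369, 0.928, -0.929]
ft_force: [0.5, -0.8, -0.5]
width: 87.6
```

Run:
```python
from h import *
im=ctrl.get_image("top")[:,:,::-1].copy()
cv2.imwrite("pics/t5.png",cv2.resize(im[60:260,170:470],None,fx=2.6,fy=2.6))
for x in tiles(im)[0]:
    if x[0][1]>75: print(*x)
go((483.1,-289.7,8,.377-np.pi/2))
```

```text
[264.5  97.4] 546 [804.2 103.9] [57.  68.7] 86.47
[299.5  99.4] 1145 [798.7  12.1] [117.7  69.7] 86.71
[334.5 101.6] 556 [793.4 -79.6] [57.8 69.6] 86.72
[297.1 135.4] 3536 [689.9  18.4] [241.1 141.5] 86.66
[453.8 123.8] 449 [ 733.2 -390. ] [65.5 65.8] 87.49
[403.6 151.2] 427 [ 659.6 -257.5] [58.7 58.5] 43.51
[201.6 235.5] 637 [441.7 254.9] [69. 57.] 20.42
[309.8 290.7] 158 [305.5 -16.5] [28.6 84.9] 53.65
t 9.82 pos [ 480.7 -292.1   54.7] phi -1.197 tilt [-0.003 -1.    -0.007] F [-1.3  0.9 -1.8] w 88.0 q [-0.56  0.58  1.86 -0.01  0.71  0.64]
[-0.12, 4.67, 0.35] [0.007, -0.003, -0.003] dist 47
```

View pics/t5.png

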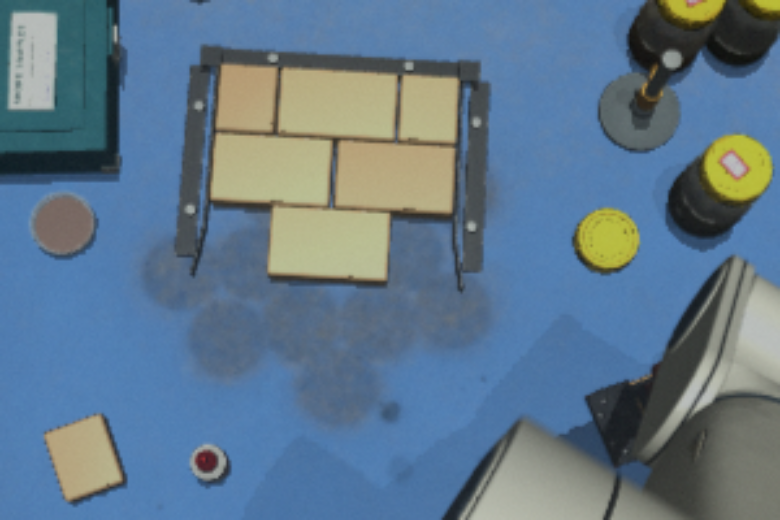

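The whole tile sits tight and centred across the joint: crop (329,243), with the joint at (333,205) and the 4 px shift matching the frame's tilt. Now half_b.

{"fn": "carry_out", "kwargs": {"delta_pos": [[-0.1, 1, 0.3], [-0.1, 2.5, 0.35], [-0.1, 4, 0.35], [-0.1, 4.65, 0.35], [-0.1, 4.65, 0.35], [-0.1, 4.65, 0.35]], "rotation": [[0, 0, 0], [0.007, 0, 0], [0.007, 0, 0], [0.007, 0, 0], [0.007, 0, 0], [0.007, 0, 0]]}}

```text
t: 10.32
ee_pos: [484.1, -287.4, 11.5]
orientation: [-1.363, 0.929, -0.925]
ft_force: [0.9, 0.1, 0.2]
width: 87.7
```

Run:
```python
from h import *
im=ctrl.get_image("side")[:,:,::-1]
cv2.imwrite(f"pics/s5.png",cv2.resize(im[150:250,240:440],None,fx=4,fy=4))
go((483.1,-289.7,8,.377-np.pi/2))
```

```text
t 10.37 pos [ 484.4 -287.7   12. ] phi -1.193 tilt [-0.002 -1.     0.   ] F [-0.5  0.6  0.1] w 87.6 q [-0.56  0.65  1.86  0.    0.63  0.63]
[0.14, 0.4, -0.19] [-0.0, 0.0, -0.002] dist 5
```

View pics/s5.png

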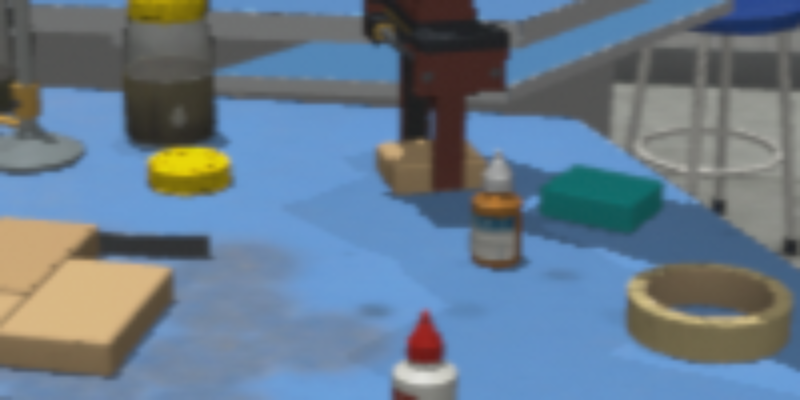

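The fingers straddle half_b, the pale tile at crop (430,165). I lower the last 4 mm and close.

{"fn": "carry_out", "kwargs": {"delta_pos": [[0.1, 0.4, -0.2], [0.1, 0.4, -0.2], [0.1, 0.4, -0.2]], "rotation": [[0, 0, 0], [0, 0, 0], [0, 0, 0]]}}

```text
t: 10.62
ee_pos: [482.3, -289.7, 7.8]
orientation: [-1.363, 0.929, -0.926]
ft_force: [-0.7, -0.3, 0.3]
width: 87.7
```

{"fn": "carry_out", "kwargs": {"delta_pos": [[0, 0, 0], [0, 0, 0], [0, 0, 0], [0, 0, 0], [0, 0, 0], [0, 0, 0]], "rotation": [[0, 0, 0], [0, 0, 0], [0, 0, 0], [0, 0, 0], [0, 0, 0], [0, 0, 0]], "hand": 110}}

```text
t: 11.12
ee_pos: [482.3, -289.7, 7.5]
orientation: [-1.363, 0.929, -0.926]
ft_force: [-0.9, -1.0, 1.1]
width: 59.6
```

Run:
```python
from h import *
p=HY-np.pi/2
go((*hw(-110,-94),8,p),(*hw(-56,-94),8,p))
```

```text
t 11.12 pos [ 482.3 -289.7    7.5] phi -1.194 tilt [-0.002 -1.     0.   ] F [-0.9 -1.   1.1] w 59.6 q [-0.56  0.66  1.86  0.    0.62  0.63]
[-18.6, 0.0, 13.44] [0.0, 0.433, -0.002] dist 229
[-16.33, -0.0, 18.34] [0.0, 0.433, -0.002] dist 246
```

{"fn": "carry_out", "kwargs": {"delta_pos": [[-0.8, 0, 0.6], [-2.4, 0, 1.7], [-4.2, 0, 3], [-6.2, 0, 4.5], [-8.2, 0, 6], [-10.2, 0, 7.4], [-12.2, 0, 8.8], [-14.2, 0, 10.3], [-16.2, 0, 11.7], [-17.8, 0, 12.9], [-18.6, 0, 13.4], [-18.6, 0, 13.4]], "rotation": [[0, 0.02, 0], [0, 0.06, 0], [0, 0.1, 0], [0, 0.15, 0], [0, 0.2, 0], [0, 0.25, 0], [0, 0.3, 0], [0, 0.34, 0], [0, 0.38, 0], [0, 0.41, 0], [0, 0.433, 0], [0, 0.433, 0]]}}

```text
t: 12.12
ee_pos: [538.5, -65.4, 7.7]
orientation: [-1.182, 1.252, -1.246]
ft_force: [-0.0, -1.2, -1.0]
width: 59.8
```

Run:
```python
from h import *
p=HY-np.pi/2
go((*hw(-56,-94),8,p))
for n in ("top","side"):
    im=ctrl.get_image(n)[:,:,::-1]
    im=im[60:260,200:460] if n=="top" else im[150:290,140:400]
    cv2.imwrite(f"pics/{n}6.png",cv2.resize(im,None,fx=2.8,fy=2.8))
```

```text
t 12.12 pos [538.5 -65.4   7.7] phi -1.625 tilt [-0.003 -1.    -0.002] F [-0.  -1.2 -1. ] w 59.8 q [-0.14  0.64  1.91  0.    0.59  1.48]
[0.2, -0.04, 5.45] [0.002, 0.002, -0.003] dist 55
```

View pics/top6.png

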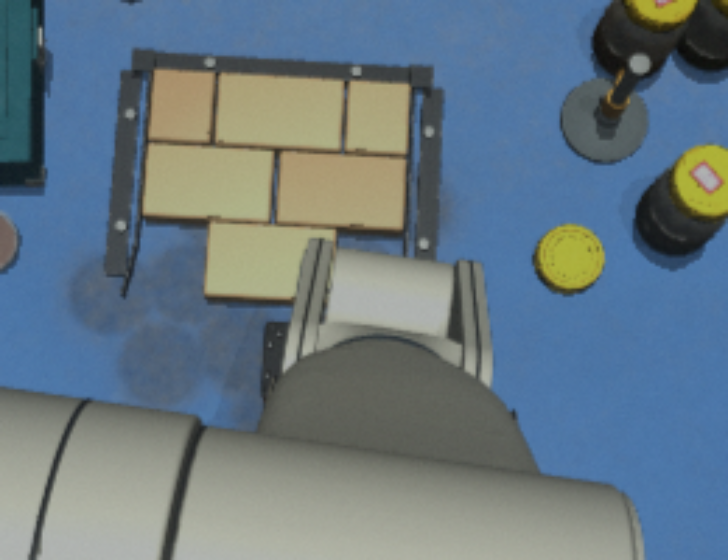

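View pics/side6.png

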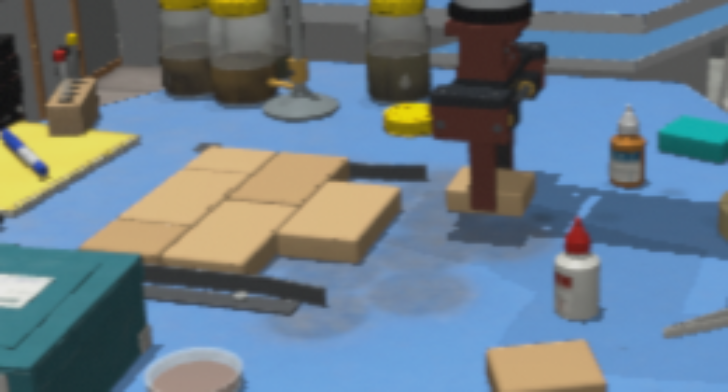

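{"fn": "carry_out", "kwargs": {"delta_pos": [[0.1, 0, 0.4], [0.2, 0, 1.2], [0.2, 0, 2.2], [0.2, 0, 3.2], [0.2, 0, 4.1], [0.2, 0, 4.8], [0.2, 0, 5.3], [0.2, 0, 5.45], [0.2, 0, 5.45]], "rotation": [[0, 0, 0], [0, 0, 0], [0, 0, 0], [0, 0, 0], [0, 0, 0], [0, 0, 0], [0, 0, 0], [0, 0, 0], [0, 0, 0]]}}

```text
t: 12.97
ee_pos: [592.9, -72.3, 7.7]
orientation: [-1.181, 1.252, -1.248]
ft_force: [0.5, 0.0, -1.0]
width: 60.1
```

Run:
```python
from h import *
p=HY-np.pi/2
go((*hw(-56,-94),8,p))
for n in ("top","side"):
    im=ctrl.get_image(n)[:,:,::-1]
    im=im[60:260,200:460] if n=="top" else im[150:290,140:400]
    cv2.imwrite(f"pics/{n}7.png",cv2.resize(im,None,fx=2.8,fy=2.8))
```

```text
t 12.97 pos [592.9 -72.3   7.7] phi -1.627 tilt [-0.002 -1.    -0.001] F [ 0.5  0.  -1. ] w 60.1 q [-0.14  0.69  1.78  0.    0.67  1.48]
[-0.19, -0.03, -0.03] [0.001, 0.001, -0.002] dist 2
```

View pics/side7.png

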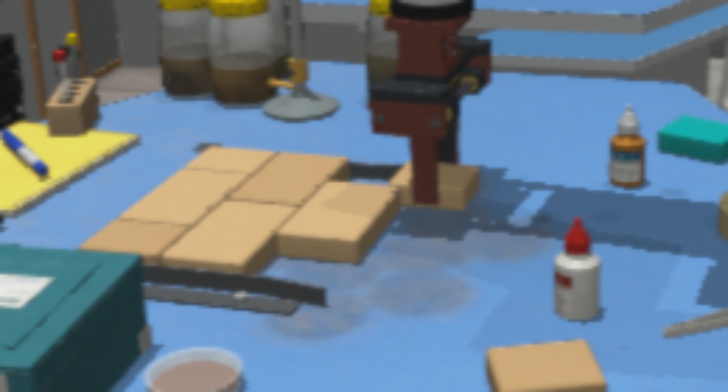

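{"fn": "carry_out", "kwargs": {"delta_pos": [[-0.1, 0, 0], [-0.2, 0, 0], [-0.2, 0, 0]], "rotation": [[0, 0, 0], [0, 0, 0], [0, 0, 0]]}}

```text
t: 13.32
ee_pos: [592.5, -70.1, 7.9]
orientation: [-1.181, 1.253, -1.248]
ft_force: [-0.4, -0.7, -1.7]
width: 60.0
```

{"fn": "carry_out", "kwargs": {"delta_pos": [[0, 0, 0], [0, 0, 0], [0, 0, 0], [0, -1, 0], [0, -3, 0], [0, -5, -1], [0, -5, -4], [0, -5, -6.2], [0, -5, -6.2]], "rotation": [[0, 0, 0], [0, 0, 0], [0, 0, 0], [0, 0, 0], [0, 0, 0], [0, 0, 0], [0, 0, 0], [0, 0, 0], [0, 0, 0]], "hand": 0}}

```text
t: 14.07
ee_pos: [526.3, -66.5, 58.5]
orientation: [-1.184, 1.256, -1.246]
ft_force: [-1.2, 0.4, -0.8]
width: 88.3
```

{"fn": "carry_out", "kwargs": {"delta_pos": [[0, 0, 0], [0, 1, 0], [0, 2.5, 0], [0, 4, 0], [0, 4.8, 0], [0, 4.9, 0], [0, 4.9, 0]], "rotation": [[0, 0, 0], [0, 0, 0], [0, 0, 0], [0, 0, 0], [0, 0, 0], [0, 0, 0], [0, 0, 0]], "hand": 197}}

```text
t: 14.65
ee_pos: [531.0, -66.9, 8.2]
orientation: [-1.182, 1.253, -1.247]
ft_force: [0.3, -0.3, -0.1]
width: 44.8
```

Run:
```python
from h import *
p=HY-np.pi/2
go((*hw(-46,-92),8,p))
for n in ("side",):
    im=ctrl.get_image(n)[:,:,::-1]
    im=im[60:260,200:460] if n=="top" else im[150:290,140:400]
    cv2.imwrite(f"pics/{n}8.png",cv2.resize(im,None,fx=2.8,fy=2.8))
```

```text
t 14.65 pos [531.  -66.9   8.2] phi -1.627 tilt [-0.003 -1.    -0.002] F [ 0.3 -0.3 -0.1] w 44.8 q [-0.15  0.64  1.92  0.    0.58  1.47]
[-0.19, -0.0, 7.18] [0.002, 0.001, -0.003] dist 72
```

View pics/side8.png

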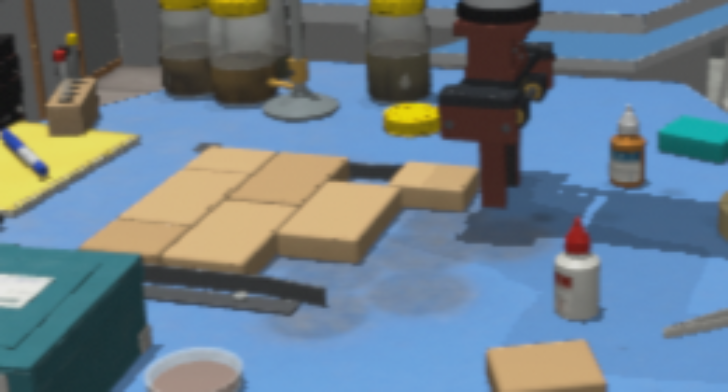

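{"fn": "carry_out", "kwargs": {"delta_pos": [[-0.1, 0, 0], [-0.19, 0, 0.2], [-0.19, 0, 0.7], [-0.19, 0, 1.5], [-0.19, 0, 2.5], [-0.19, 0, 3.5], [-0.19, 0, 4.5], [-0.19, 0, 5.4], [-0.19, 0, 6.2], [-0.19, 0, 6.7], [-0.19, 0, 6.9], [-0.19, 0, 6.9]], "rotation": [[0, 0, 0], [0, 0, 0], [0, 0, 0], [0, 0, 0], [0, 0, 0], [0, 0, 0], [0, 0, 0], [0, 0, 0], [0, 0, 0], [0, 0, 0], [0, 0, 0], [0, 0, 0]]}}

```text
t: 15.7
ee_pos: [600.4, -68.9, 8.8]
orientation: [-1.181, 1.252, -1.248]
ft_force: [-0.0, -0.3, 0.4]
width: 20.0
```

{"fn": "carry_out", "kwargs": {"delta_pos": [[0, 0, 0.1], [0, 0, 0.2], [0, 0, 0.3], [0, 0, 0.35], [0, 0, 0.35]], "rotation": [[0, 0, 0], [0, 0, 0], [0, 0, 0], [0, 0, 0], [0, 0, 0]]}}

```text
t: 16.12
ee_pos: [602.9, -69.0, 8.8]
orientation: [-1.182, 1.253, -1.248]
ft_force: [-0.7, -0.5, 0.9]
width: 19.9
```

Run:
```python
from h import *
p=HY-np.pi/2
go((*hw(-46,-92),8,p))
for n in ("side","top"):
    im=ctrl.get_image(n)[:,:,::-1]
    im=im[60:260,200:460] if n=="top" else im[150:290,140:400]
    cv2.imwrite(f"pics/{n}9.png",cv2.resize(im,None,fx=2.8,fy=2.8))
```

```text
t 16.12 pos [602.9 -69.    8.8] phi -1.627 tilt [-0.002 -1.    -0.002] F [-0.7 -0.5  0.9] w 19.9 q [-0.13  0.7   1.76  0.    0.68  1.49]
[-0.01, 0.08, -0.0] [0.002, 0.001, -0.002] dist 1
```

View pics/side9.png

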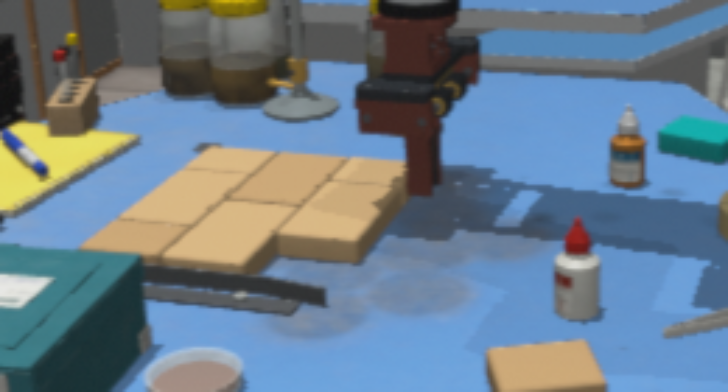

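The half is in its slot and the force is still low, so I creep until it is firm.

{"fn": "carry_out", "kwargs": {"delta_pos": [[0, 0, 0.1], [0, 0, 0.2], [0, 0, 0.25], [0, 0, 0.25]], "rotation": [[0, 0, 0], [0, 0, 0], [0, 0, 0], [0, 0, 0]]}}

```text
t: 16.55
ee_pos: [602.9, -68.9, 8.5]
orientation: [-1.185, 1.257, -1.245]
ft_force: [-8.5, 0.2, 6.3]
width: 19.8
```

{"fn": "carry_out", "kwargs": {"delta_pos": [[0, 0, -1.5], [0, 0, -4], [0, -2, -7], [0, -6, -9], [0, -10, -10], [0, -11, -10]], "rotation": [[0, 0, 0], [0, 0, 0], [0, 0, 0], [0, 0, 0], [0, 0, 0], [0, 0, 0]]}}

```text
t: 17.05
ee_pos: [506.2, -64.0, 123.1]
orientation: [-1.178, 1.249, -1.251]
ft_force: [1.5, -0.0, 0.7]
width: 20.2
```

Run:
```python
from h import *
go((441.7,255,115,.355-np.pi/2),(441.7,255,8,.355-np.pi/2))
```

```text
t 17.05 pos [506.2 -64.  123.1] phi -1.627 tilt [-0.002 -1.     0.003] F [ 1.5 -0.   0.7] w 20.2 q [-0.15  0.4   1.95  0.    0.78  1.47]
[-31.48, 0.85, -8.24] [-0.004, -0.411, -0.001] dist 326
[-31.46, 11.55, -8.28] [-0.004, -0.411, -0.001] dist 345
```

{"fn": "carry_out", "kwargs": {"delta_pos": [[-3, 0, -0.8], [-6, 0, -1.6], [-9, 0, -2.3], [-12, 0, -3.1], [-15, 0, -3.9], [-18, 0, -4.7], [-21, 0, -5.5], [-24, 0, -6.2], [-27, 0.2, -7], [-30, 0.5, -7.8], [-31.5, 0.8, -8.24], [-31.5, 0.8, -8.24]], "rotation": [[0, -0.04, 0], [0, -0.08, 0], [0, -0.12, 0], [0, -0.16, 0], [0, -0.2, 0], [0, -0.24, 0], [0, -0.28, 0], [0, -0.32, 0], [0, -0.36, 0], [0, -0.39, 0], [0, -0.411, 0], [0, -0.411, 0]], "hand": 0}}

```text
t: 18.05
ee_pos: [441.5, 258.3, 111.8]
orientation: [-1.355, 0.942, -0.939]
ft_force: [-0.3, 0.0, -0.2]
width: 87.4
```

Run:
```python
from h import *
go((441.7,255,45,.355-np.pi/2),(441.7,255,8,.355-np.pi/2))
im=ctrl.get_image("top")[:,:,::-1].copy()
for x in tiles(im)[0]:
    if x[0][1]>75: print(*x)
cv2.imwrite(f"pics/t10.png",cv2.resize(im[60:260,160:460],None,fx=2.6,fy=2.6))
```

```text
t 18.05 pos [441.5 258.3 111.8] phi -1.212 tilt [-0.003 -1.     0.002] F [-0.3  0.  -0.2] w 87.4 q [0.5  0.42 1.95 0.   0.76 1.71]
[0.34, 6.68, -0.1] [-0.002, 0.004, -0.003] dist 67
[0.35, 10.38, -0.11] [-0.002, 0.004, -0.003] dist 104
[264.5  97.4] 554 [804.2 103.7] [57.4 69.4] 86.77
[299.5  99.4] 1152 [798.7  12.1] [118.1  70. ] 86.7
[334.4 101.6] 561 [793.4 -79.7] [57.9 69.9] 86.71
[302.2 138.2] 4153 [689.8  17.5] [243.  141.6] 86.64
[453.8 123.8] 452 [ 733.2 -390.2] [65.1 66.2] 0.18
[403.6 151.1] 429 [ 660.2 -256.9] [58.5 59.8] 0.14
[321.7 299.6] 459 [284.9 -43.7] [95.7 93.7] 89.91
```

View pics/t10.png

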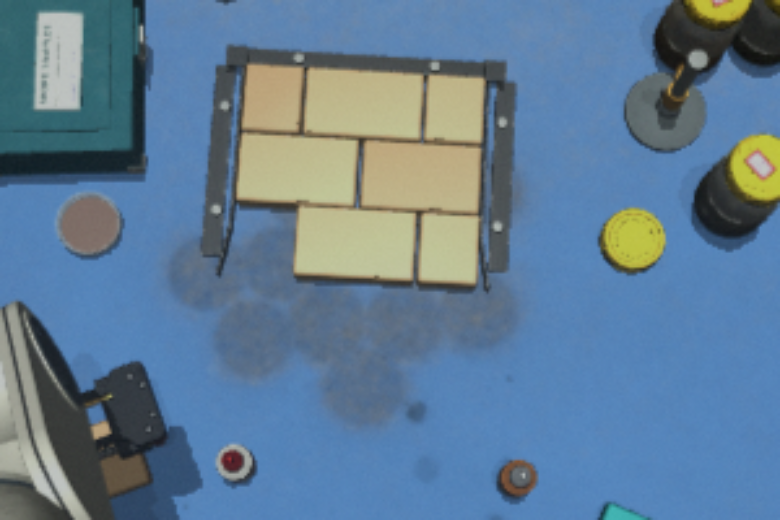

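{"fn": "carry_out", "kwargs": {"delta_pos": [[0.2, 1.5, 0], [0.34, 3.5, -0.1], [0.34, 5.5, -0.1], [0.34, 7.5, -0.1], [0.34, 9, -0.1], [0.34, 10, -0.1], [0.34, 10.4, -0.1], [0.34, 10.4, -0.1], [0.34, 10.4, -0.1]], "rotation": [[0, 0, 0], [0, 0.004, 0], [0, 0.004, 0], [0, 0.004, 0], [0, 0.004, 0], [0, 0.004, 0], [0, 0.004, 0], [0, 0.004, 0], [0, 0.004, 0]]}}

```text
t: 18.85
ee_pos: [442.2, 251.8, 8.3]
orientation: [-1.353, 0.949, -0.946]
ft_force: [1.5, -0.1, 1.0]
width: 88.0
```

{"fn": "carry_out", "kwargs": {"delta_pos": [[0, 0, 0], [0, 0, 0], [0, 0, 0], [0, 0, 0], [0, 0, 0], [0, 0, 0]], "rotation": [[0, 0, 0], [0, 0, 0], [0, 0, 0], [0, 0, 0], [0, 0, 0], [0, 0, 0]], "hand": 110}}

```text
t: 19.35
ee_pos: [441.9, 252.2, 8.2]
orientation: [-1.353, 0.948, -0.945]
ft_force: [0.1, -0.3, 4.5]
width: 59.6
```

Run:
```python
from h import *
p=HY-np.pi/2
go((545,225,8,p+.2),(*hw(-110,93.5),8,p),(*hw(-56,93.5),8,p))
im=ctrl.get_image("side")[:,:,::-1]
cv2.imwrite(f"pics/s11.png",cv2.resize(im[150:330,180:440],None,fx=3,fy=3))
```

```text
t 19.35 pos [441.9 252.2   8.2] phi -1.220 tilt [-0.003 -1.     0.001] F [ 0.1 -0.3  4.5] w 59.6 q [0.49 0.61 1.99 0.01 0.54 1.71]
[6.1, 0.01, 8.74] [-0.0, 0.208, -0.003] dist 107
[16.13, -0.02, 5.55] [0.0, 0.408, -0.003] dist 171
[18.27, -0.02, 10.51] [0.0, 0.408, -0.003] dist 211
```

View pics/s11.png

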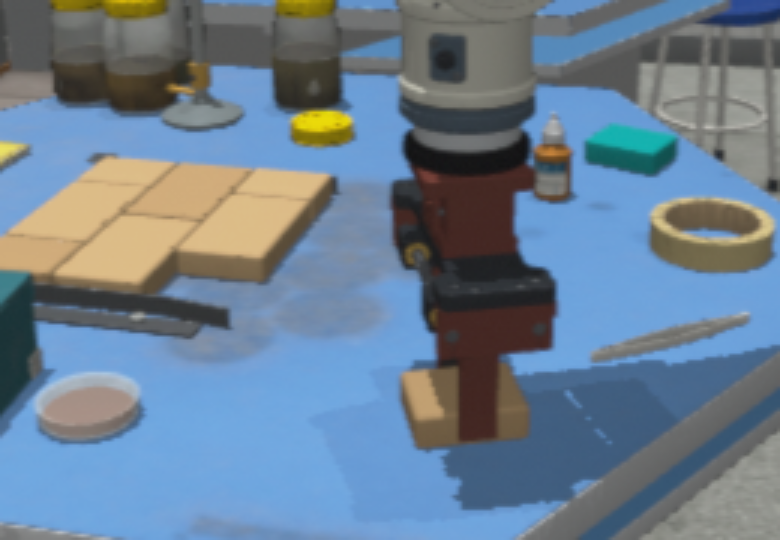

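{"fn": "carry_out", "kwargs": {"delta_pos": [[0.4, 0, 0.6], [1.2, 0, 1.8], [2.2, 0, 3.3], [3.4, 0, 5], [4.8, 0, 6.4], [6.4, 0, 7.2], [8.4, 0, 7.4], [10.4, 0, 7], [12.4, 0, 6.4], [14.4, 0, 5.9], [15.8, 0, 5.6], [16.1, 0, 5.55]], "rotation": [[0, 0.01, 0], [0, 0.03, 0], [0, 0.06, 0], [0, 0.1, 0], [0, 0.14, 0], [0, 0.18, 0], [0, 0.23, 0], [0, 0.28, 0], [0, 0.33, 0], [0, 0.37, 0], [0, 0.4, 0], [0, 0.408, 0]]}}

```text
t: 20.4
ee_pos: [550.2, 118.7, 8.2]
orientation: [-1.177, 1.255, -1.252]
ft_force: [-0.6, 3.8, 7.6]
width: 59.8
```

Run:
```python
from h import *
p=HY-np.pi/2
go((*hw(-110,93.5),8,p),(*hw(-56,93.5),8,p))
im=ctrl.get_image("side")[:,:,::-1]
cv2.imwrite(f"pics/s12.png",cv2.resize(im[150:330,180:440],None,fx=3,fy=3))
```

```text
t 20.40 pos [550.2 118.7   8.2] phi -1.632 tilt [-0.003 -1.     0.   ] F [-0.6  3.8  7.6] w 59.8 q [0.19 0.66 1.87 0.01 0.62 1.82]
[-0.11, 0.03, -0.08] [-0.0, -0.004, -0.003] dist 1
[-0.14, 0.03, 5.32] [-0.0, -0.004, -0.003] dist 53
```

View pics/s12.png

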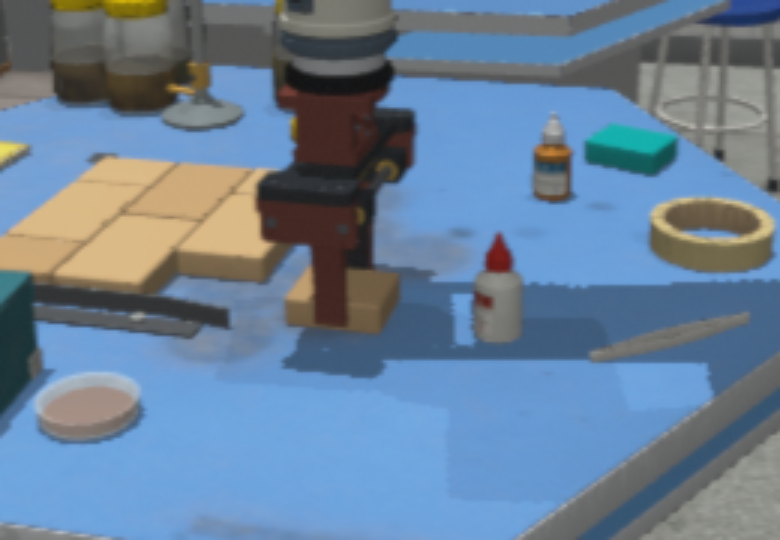

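{"fn": "carry_out", "kwargs": {"delta_pos": [[-0.1, 0, 0.4], [-0.13, 0, 1.2], [-0.13, 0, 2.2], [-0.13, 0, 3.2], [-0.13, 0, 4.1], [-0.13, 0, 4.8], [-0.13, 0, 5.2], [-0.13, 0, 5.3], [-0.13, 0, 5.3]], "rotation": [[0, 0, 0], [0, 0, 0], [0, 0, 0], [0, 0, 0], [0, 0, 0], [0, 0, 0], [0, 0, 0], [0, 0, 0], [0, 0, 0]]}}

```text
t: 21.2
ee_pos: [601.7, 118.2, 8.1]
orientation: [-1.182, 1.254, -1.248]
ft_force: [-4.0, -0.0, 11.0]
width: 60.1
```

Run:
```python
from h import *
p=HY-np.pi/2
go((*hw(-56,93.5),8,p))
im=ctrl.get_image("side")[:,:,::-1]
cv2.imwrite(f"pics/s13.png",cv2.resize(im[170:290,180:340],None,fx=5,fy=5))
```

```text
t 21.20 pos [601.7 118.2   8.1] phi -1.628 tilt [-0.002 -1.    -0.002] F [-4. -0. 11.] w 60.1 q [0.17 0.71 1.75 0.   0.69 1.8 ]
[0.13, 0.01, 0.18] [0.002, -0.0, -0.002] dist 2
```

View pics/s13.png

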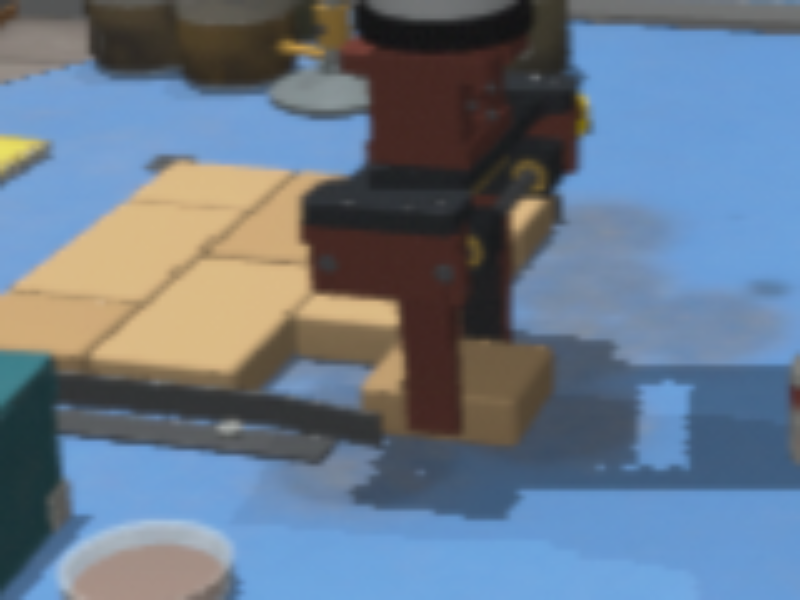

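{"fn": "carry_out", "kwargs": {"delta_pos": [[0.1, 0, 0], [0.1, 0, 0]], "rotation": [[0, 0, 0], [0, 0, 0]]}}

```text
t: 21.42
ee_pos: [602.1, 117.7, 8.2]
orientation: [-1.18, 1.254, -1.249]
ft_force: [-3.5, 2.4, 9.0]
width: 60.2
```

{"fn": "carry_out", "kwargs": {"delta_pos": [[0, 0, 0], [0, 0, 0], [0, 0, 0], [0, -1, 0], [0, -3, 0], [0, -5, -1], [0, -5, -4], [0, -5, -6.3], [0, -5, -6.3]], "rotation": [[0, 0, 0], [0, 0, 0], [0, 0, 0], [0, 0, 0], [0, 0, 0], [0, 0, 0], [0, 0, 0], [0, 0, 0], [0, 0, 0]], "hand": 0}}

```text
t: 22.17
ee_pos: [534.4, 120.3, 57.6]
orientation: [-1.185, 1.256, -1.247]
ft_force: [0.1, -0.6, -0.5]
width: 87.8
```

{"fn": "carry_out", "kwargs": {"delta_pos": [[0, 0, 0], [0, 1, 0], [0, 2.5, 0], [0, 4, 0], [0, 4.8, 0], [0, 4.9, 0], [0, 4.9, 0]], "rotation": [[0, 0, 0], [0, 0, 0], [0, 0, 0], [0, 0, 0], [0, 0, 0], [0, 0, 0], [0, 0, 0]], "hand": 197}}

```text
t: 22.75
ee_pos: [539.3, 120.6, 7.5]
orientation: [-1.182, 1.254, -1.249]
ft_force: [-0.1, 0.3, 0.5]
width: 44.6
```

Run:
```python
from h import *
p=HY-np.pi/2
go((*hw(-46,92),8,p))
im=ctrl.get_image("side")[:,:,::-1]
cv2.imwrite(f"pics/s14.png",cv2.resize(im[170:290,180:340],None,fx=5,fy=5))
```

```text
t 22.75 pos [539.3 120.6   7.5] phi -1.628 tilt [-0.002 -1.    -0.002] F [-0.1  0.3  0.5] w 44.6 q [0.2  0.65 1.89 0.   0.61 1.82]
[0.16, -0.06, 7.42] [0.002, -0.001, -0.002] dist 74
```

View pics/s14.png

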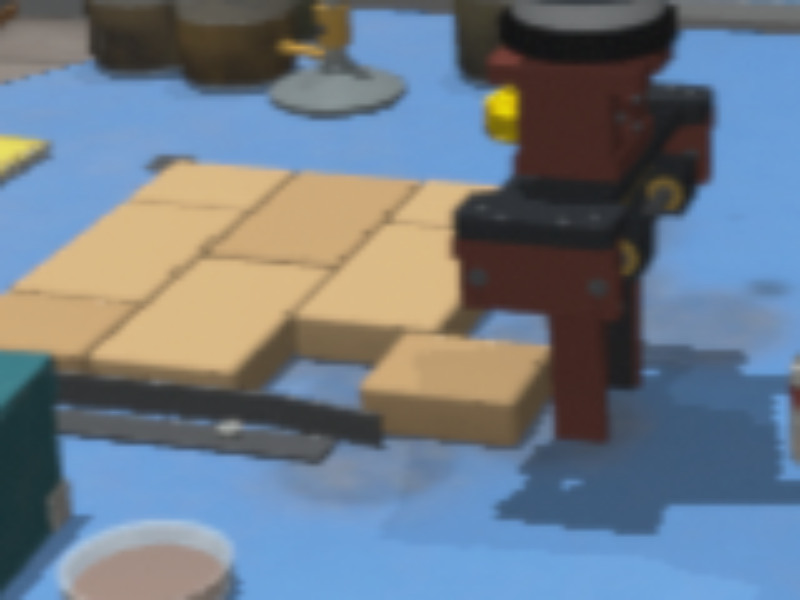

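{"fn": "carry_out", "kwargs": {"delta_pos": [[0.1, 0, 0], [0.16, 0, 0.3], [0.16, 0, 0.9], [0.16, 0, 1.7], [0.16, 0, 2.5], [0.16, 0, 3.3], [0.16, 0, 4]], "rotation": [[0, 0, 0], [0, 0, 0], [0, 0, 0], [0, 0, 0], [0, 0, 0], [0, 0, 0], [0, 0, 0]]}}

```text
t: 23.38
ee_pos: [580.3, 116.8, 8.5]
orientation: [-1.18, 1.253, -1.249]
ft_force: [-1.5, 0.0, 0.6]
width: 20.0
```

{"fn": "carry_out", "kwargs": {"delta_pos": [[0, 0, 0.6], [0, 0, 1.3], [0, 0, 2], [0, 0, 2.6], [0, 0, 3], [0, 0, 3.1], [0, 0, 3.1]], "rotation": [[0, 0, 0], [0, 0, 0], [0, 0, 0], [0, 0, 0], [0, 0, 0], [0, 0, 0], [0, 0, 0]]}}

```text
t: 23.97
ee_pos: [610.4, 115.1, 8.3]
orientation: [-1.18, 1.253, -1.249]
ft_force: [0.4, -0.6, 0.8]
width: 19.7
```

Run:
```python
from h import *
p=HY-np.pi/2
go((*hw(-46,92),8,p))
im=ctrl.get_image("side")[:,:,::-1]
cv2.imwrite(f"pics/s15.png",cv2.resize(im[170:290,180:340],None,fx=5,fy=5))
```

```text
t 23.97 pos [610.4 115.1   8.3] phi -1.628 tilt [-0.003 -1.    -0.001] F [ 0.4 -0.6  0.8] w 19.7 q [0.17 0.71 1.73 0.   0.7  1.79]
[0.02, 0.03, 0.29] [0.001, -0.001, -0.003] dist 3
```

View pics/s15.png

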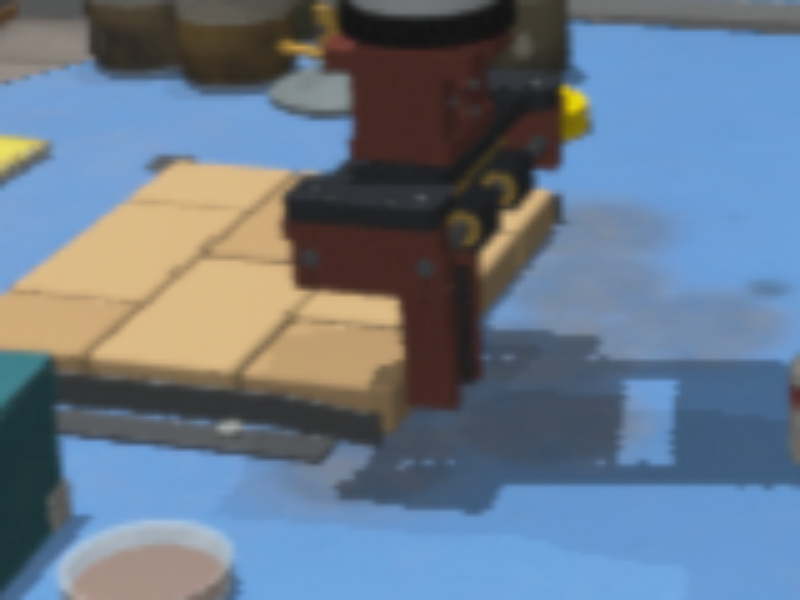

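{"fn": "carry_out", "kwargs": {"delta_pos": [[0, 0, 0.1], [0, 0, 0.2], [0, 0, 0.3], [0, 0, 0.4], [0, 0, 0.4]], "rotation": [[0, 0, 0], [0, 0, 0], [0, 0, 0], [0, 0, 0], [0, 0, 0]]}}

```text
t: 24.43
ee_pos: [613.5, 114.8, 8.2]
orientation: [-1.182, 1.254, -1.249]
ft_force: [-2.5, -0.9, 0.4]
width: 20.1
```

{"fn": "carry_out", "kwargs": {"delta_pos": [[0, 0, 0.1], [0, 0, 0.15], [0, 0, 0.15]], "rotation": [[0, 0, 0], [0, 0, 0], [0, 0, 0]]}}

```text
t: 24.68
ee_pos: [613.6, 114.7, 8.1]
orientation: [-1.184, 1.256, -1.247]
ft_force: [-6.9, 0.1, 5.7]
width: 20.2
```

Firm. I back off and move clear, then check.

{"fn": "carry_out", "kwargs": {"delta_pos": [[0, 0, -1.5], [0, 0, -4], [0, -2, -7], [0, -6, -9], [0, -10, -12], [0, -14, -14], [4, -16, -15], [8, -18, -15], [12, -18, -15], [16, -18, -15], [20, -18, -15], [24, -18, -15]], "rotation": [[0, 0, 0], [0, 0, 0], [0, 0, 0], [0, 0, 0], [0, 0, 0], [0, 0, 0], [0, 0, 0], [0, 0, 0], [0, 0, 0], [0, 0, 0], [0, 0, 0], [0, 0, 0]]}}

```text
t: 25.68
ee_pos: [452.9, -111.9, 188.9]
orientation: [-1.179, 1.25, -1.25]
ft_force: [1.0, 0.0, 0.6]
width: 20.4
```

Run:
```python
from h import *
st()
for n in ("top","side"):
    im=ctrl.get_image(n)[:,:,::-1].copy()
    cv2.imwrite(f"pics/{n}_end.png",im)
    if n=="top":
        for x in tiles(im)[0]:
            if x[0][1]>75: print(*x)
        cv2.imwrite(f"pics/t16.png",cv2.resize(im[75:172,232:365],None,fx=6,fy=6,interpolation=cv2.INTER_CUBIC))
```

```text
t 25.68 pos [ 452.9 -111.9  188.9] phi -1.627 tilt [-0.002 -1.     0.002] F [1.  0.  0.6] w 20.4 q [-0.27  0.24  2.    0.    0.9   1.36]
[264.5  97.4] 548 [804.3 103.9] [57.1 68.7] 86.12
[299.5  99.4] 1147 [798.8  12.1] [117.7  69.9] 86.7
[334.4 101.6] 559 [793.4 -79.7] [57.9 69.6] 86.71
[296.9 139.8] 4728 [689.8  18.6] [245.1 141.7] 86.64
[453.8 123.8] 448 [ 733.2 -390.1] [65.1 66.1] 0.18
[403.6 151.1] 428 [ 660.2 -256.9] [58.5 59.8] 0.14
```

View pics/t16.png

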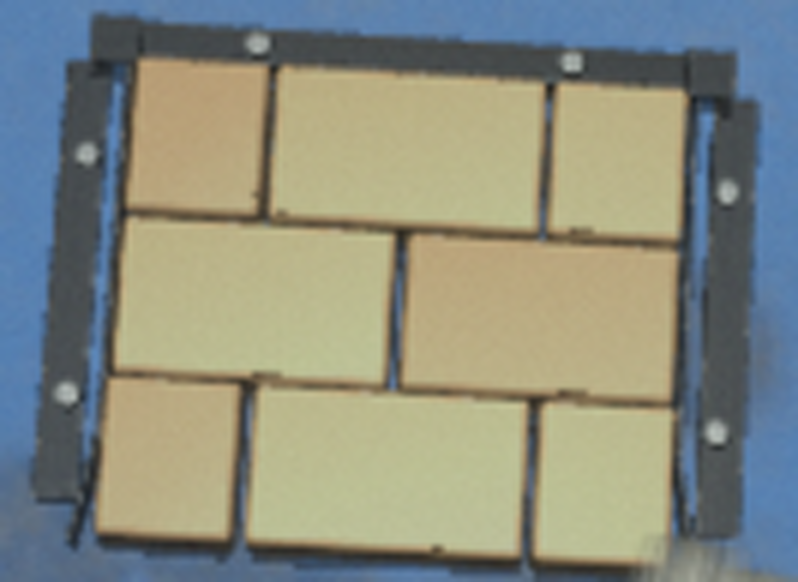

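View pics/top_end.png

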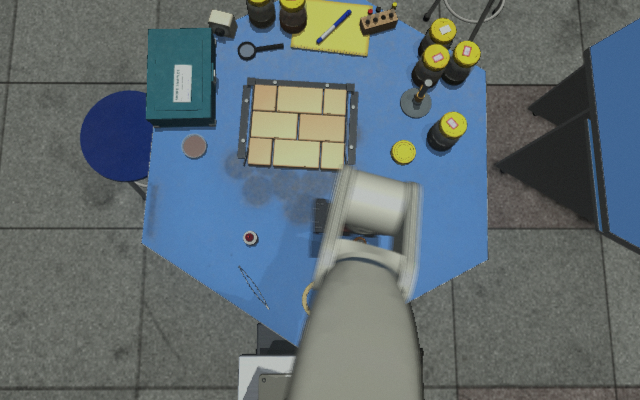

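Run:
```python
from h import *
for uv in [(260.0,151.5),(296.5,153.5),(332.4,155.3)]:
    w=back("top",uv,24)[0]-H0; c,s=np.cos(HY),np.sin(HY); print((c*w[0]+s*w[1]).round(1),(-s*w[0]+c*w[1]).round(1))
st(); print(ctrl.close_job())
```

```text
-1.5 92.9
-1.2 -1.1
-0.5 -93.6
t 25.78 pos [ 453.1 -115.1  188.7] phi -1.634 tilt [-0.001 -1.     0.002] F [-0.3  0.6  0.6] w 20.0 q [-0.27  0.24  2.    0.    0.9   1.36]
the job is handed in; nothing more can be done
None
```

The hearth's front course is complete and the job is handed in at about 25.8 s. I gripped each tile, slid it flat to the mouth of the frame, released it and pushed it home from the front until the push force rose (7–12 N). The whole tile went in first, then half_b on the right and half_a on the left.

Positions from the last top picture, in the hearth frame (mm), centres picked by eye, so good to a few mm:

| Tile | x | y |
|---|---|---|
| Whole | −1.2 | −1.1 |
| half_a (left) | −1.5 | +92.9 |
| half_b (right) | −0.5 | −93.6 |

- **Fit:** the two front courses together measure 141.7 mm deep, as they should when tight, and the whole block's outline lies within about 0.01 rad of the bedded courses; I did not measure each tile's angle.
- **Other things:** the lid and the jar measured the same as at the start. The dish and the red bottle look unmoved, though I did not measure them. The arm hid the amber bottle in the last top picture and I did not view the last side picture; it stood in place in the last side view it appeared in.
- **Arm:** clear of everything, 19 cm up and showing almost no force.

No check failed or disagreed.

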